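Seat the glass filter in the microscope illuminator

TASK

On the microscope's illuminator base, push the loose round filter across the deck with the fingertips until it drops into the round recess and lies flat and flush in it. Then push the post of the swing-arm keeper round until the arm lies fully closed across the filter, and move clear. Slide the filter only, never lift it, and leave the eyepiece, the carton and the canister where they stand.

Things in the scene. Friction and masses are not known exactly. Their poses are not given: they have to be found in the camera images.
- base: Illuminator base, fixed: a white box 220 mm along its x, 130 mm along its y, 40 mm high, with a flat dark metal deck on top at z = 40 mm. Origin: centre of its underside; z up. The recess is at x = +40 mm, y = 0; the filter starts on the -x half, where nothing stands up from the deck. The deck has no raised edge: the filter can fall off its sides.
- recess (a point): Centre of the recess's floor (white), in the top of the base. The recess is round, 50 mm across and 10 mm deep, with an upright wall; its mouth is level with the deck. Axes as the base's.
- filter: Loose round filter: blue glass in an aluminium ring, a disc 46 mm across and 10 mm thick, about 40 g, lying flat on the deck at the start. Origin: centre of its underside; z along its axis. In the recess its top is level with the deck.
- keeper (a joint): Angle (rad) of the keeper's swing arm about its upright pivot. 0 = fully closed, against its stop: from the pivot the arm points along the base's -y, across the recess. It grows counterclockwise seen from above: at 1.57 the arm points along the base's +x, clear of the recess. Starts open at 1.1 to 1.65 (stop at 1.75); easy to push (under 2 N at the post) and stays where it is left.
- keeper_pivot (a point): Pivot of the keeper at deck height (x = +40, y = +53 mm on the base), with a boss 14 mm across and 9 mm high. The keeper is a flat steel arm 10 mm wide, 4 mm thick, 59 mm long from here, its underside 3 mm above the deck: it passes over the seated filter but not over an unseated one.
- keeper_post (a point): Centre of the top of the keeper's black upright post, 10 mm across, standing on the arm 52 mm from the pivot; it rises from 6 mm to 31 mm above the deck. When closed, it stands over the recess's middle.
- eyepiece: Bystander: black eyepiece standing upright, 34 mm across, 60 mm high. Origin: centre of its underside.
- carton: Bystander: small white paper carton, 45 x 45 mm, 60 mm high. Origin: centre of its underside.
- canister: Bystander: clear plastic canister with grey lid, 36 mm across, 62 mm high. Origin: centre of its underside.
Not all that is in view belongs to the job. Of the things that look like the filter, the middle-sized one is meant.

How it is judged (in metres and radians):
On the way, in this order (a step that is already met when the one before it is completed fails the run):
1. the filter lies flat in the recess while the keeper is still open (horizontal distance between filter and recess below 0.004 m and z of filter in the frame of recess between -0.003 and 0.0025 m and angle between filter's own z axis and vertical below 0.06 rad and value of joint keeper above 0.6 rad), for 0.2 s.
2. the keeper is closed over the filter (value of joint keeper below 0.12 rad), for 0.2 s.
At the end, for the whole second after the job is handed in: The filter lies in the recess (centre within 4 mm of the recess's centre, underside within 2.5 mm of its floor, tilt under 0.06 rad), at rest, and the keeper is closed across it (joint below 0.12 rad) and at rest (horizontal distance between filter and recess below 0.004 m and z of filter in the frame of recess between -0.003 and 0.0025 m and angle between filter's own z axis and vertical below 0.06 rad and value of joint keeper below 0.12 rad and linear speed of filter below 0.01 m/s and velocity of joint keeper below 0.05 rad/s); the robot touches nothing.
It fails at once if the filter is lifted more than 5 mm off the deck (z of filter in the frame of base above 0.045 m).
It fails at once if the filter is knocked off the base (z of filter in the frame of base below 0.02 m).
It fails at once if the eyepiece is moved more than 20 mm or tipped over (distance of eyepiece from where it was at the start of the episode above 0.02 m or angle between eyepiece's own z axis and vertical above 0.4 rad).
It fails at once if the carton is moved more than 20 mm or tipped over (distance of carton from where it was at the start of the episode above 0.02 m or angle between carton's own z axis and vertical above 0.4 rad).
It fails at once if the canister is moved more than 20 mm or tipped over (distance of canister from where it was at the start of the episode above 0.02 m or angle between canister's own z axis and vertical above 0.4 rad).
It also fails if it takes over 48 s, if anything falls off the work surface, if the arm or the gripper's body presses on something with over 40 N, if the wrist force passes 120 N, or if a joint passes its speed limit or range.

ROBOT

A 6-joint arm with a two-finger parallel gripper is mounted at the origin on the work surface. World frame = base frame: x ahead of the robot, y to its left, z up, the work surface at z = 0. Lengths are in mm, angles in rad, forces in N, time in s.
With the tool pointing down it reaches from about 275 to 1000 mm from the base axis. Payload 8.4 kg.
Tool frame: the origin (TCP) lies on the mounting face of the last link; the fingertips stand 173 mm ahead of it and the grasp point (between the pads) lies 155 mm ahead of it; z points along the fingers, y is the direction in which the jaws open and shut (so a half turn about z gives the same grasp; the last joint's range is limited). The gripper opens to 85 mm and grips with 20 to 120 N. Pads are 22 mm wide; open, the fingers measure 114 mm over their backs; the gripper's body (76 mm by 85 mm) begins 54 mm behind the grasp point. The pads swing forward as they close: fully open they stand 13 mm farther back than shut.
Start: joints at [-1.218, 0.353, 1.633, -0, 1.155, -0.002], TCP at [217.126, -586.077, 404.681] pointing down, gripper open.
Joint ranges: [-2.63, 2.63], [-0.92, 2.1], [0.06, 2.66], [-1.3, 4.44], [0, 2.69], [-3.02, 3.02]. Speed limits (rad/s): [2.22, 2.22, 2.79, 3.14, 3.14, 3.14].

INTERFACE

Orientations are given as [roll, pitch, yaw] about the fixed x, y, z axes, in that order (R = Rz(yaw) Ry(pitch) Rx(roll)).
In Python, from rig import r, grab_frame, spotter gives the robot as it stands.
- The arm moves only by the tool apply_moves, never from a script. Its argument "motion" is text: rows parted by semicolons, each of 5 numbers parted by spaces: the opening, from -1 (shut) to 1 (fully open), then the shift along the tool's x, y, z as a fraction of full scale, then the turn about the tool's z as a fraction of full scale. In form: hand x y z twist; .... A call has 1 to 20 rows; each row is the pose to reach, as a shift and turn from the pose commanded when the call began, along the tool's axes at that moment, turning the shorter way round; what a row does not reach only later rows make up. Full scale, the value 1, is 1 m for a shift and pi rad for a turn. A row lasts 1/12 s, in which the tool goes at most 41.7 mm and 7.16 degrees, less where a joint would pass 70% of its speed; a pose out of reach is approached as far as the arm can. A call with a number of a shift or a turn outside -1 to 1 is refused whole. A call with a gripper value outside its range is refused whole. The fingers move at their own pace and stop on an object; "squeeze" is the grip in N (left out, the last holds). Time passes only in rows, so rows that repeat a pose let the fingers close. It gives the time, the measured TCP pose, the force and the opening at its end, in the units of the state.
- r.sense(): the state, without advancing time (a new reading comes with each control period).
- grab_frame(name): name is "scene" or "top" or "wrist"; returns a dict with "img" (400x640x3 uint8, red, green, blue), "fx", "fy", "cx", "cy" (pixels), "R" (3x3) and "t" (3): a world point X has camera coordinates R X + t. Camera axes: x right, y down, z forward; pixel columns grow to the right and rows downward; lengths in mm; the calibration is good to about 2 mm. A picture is of the moment at which its call begins. There is no depth.
- r.sign_off(): hands the job in, once; it reports no verdict.
Trained networks look in the newest picture that a camera, given by its name, has taken for a name from the list of things; names that differ only in an ending like _2 or _b are one class to them, and where a whole thing is asked for, a point or a joint stands for the part that bears it (a point fixed in the world has none). Each returns a list of dicts, best first, with "conf" (0 to 1); they miss things now and then, are a little off and sometimes report something else, mostly with a low value. They report only what shows in the picture. A call takes as long as a camera call. They do not tell look-alikes from the thing itself.
- spotter.boxes_of(query, camera): "point" ([x, y, z] in mm, in world coordinates, good to about 4 mm: the middle of the surface that is visible of it).
- spotter.place_of(query, camera): "point" ([x, y, z] in mm, in world coordinates, good to about 4 mm: a listed point, or the origin of a listed thing).
The state is a dict: "clock": time; "qpos": joint angles; "qvel": joint speeds; "joint_efforts": joint torques, N m; "eef_pos": TCP position; "tcp_rot": TCP orientation; "contact_force": force on the tool from outside, world axes, zero at the start; "wrist_torque": the same for the moment, N m; "opening": opening from 0.0 (shut) to 1.0 (fully open).
Only numpy, scipy, OpenCV 4.12 (cv2) and the standard library are available. Lean on these libraries where they do the work, as an engineer would, in place of code of your own. Each camera call takes 0.05 s, during which the arm holds its last target.

## Working session

There is one attempt and no reset: what is moved stays moved. The work goes in short steps, Python scripts to look and compute and a tool call to move; the robot and the scene stay as the last step left them, time stands still between calls to the robot, and variables do not carry over. Pictures are saved under pics/ and viewed, and the job is handed in when it is done.

Besides the shell and the picture viewer there is one more tool, called after "Call:" as a command line: name --argument value ..., lists and objects as JSON in quotes. apply_moves: Moves the arm, as the interface text tells. Its arguments: {"type":"object","properties":{"motion":{"type":"string"},"squeeze":{"type":"number"}},"required":["motion"]}

```bash
mkdir -p pics; ls; python3 - <<'E'
from rig import r, grab_frame, spotter
import cv2
print(r.sense())
for n in ("scene","top","wrist"):
    f=grab_frame(n); cv2.imwrite(f"pics/{n}0.png",f["img"][:,:,::-1]); print(n,f["fx"],f["cx"],f["cy"],f["R"],f["t"])
for q in ("base","filter","recess","keeper_pivot","keeper_post","eyepiece","carton","canister"):
    for c in ("top","scene"):
        print(q,c,[( [round(x) for x in d["point"]],round(d["conf"],2)) for d in spotter.place_of(q,c)])
E
```

```text
pics
{'clock': 0.0, 'qpos': array([-1.21840014e+00,  3.53656492e-01,  1.63413011e+00, -2.83580788e-05,
        1.15519229e+00, -2.36672966e-03]), 'qvel': array([-0.00172776, -0.0009624 ,  0.00110916,  0.00038813, -0.00082101,
       -0.00153959]), 'joint_efforts': array([-1.56896469e-03, -6.05253053e+01, -3.42063081e+01, -1.67564081e-04,
        9.37186182e-03, -5.35036463e-06]), 'eef_pos': array([ 217.04057683, -585.85774588,  403.95802146]), 'tcp_rot': array([-3.14020635e+00,  2.26472040e-05,  3.54774398e-01]), 'contact_force': array([-0.42148921,  0.3963904 , -0.52177246]), 'wrist_torque': array([ 0.02464504, -0.03317728,  0.0018886 ]), 'opening': 0.9985485031264558}
scene 464.9082507396889 320.0181108754876 192.74420365103734 [[ 0.04413852  0.99898329 -0.00917433]
 [ 0.80115333 -0.04088092 -0.59706122]
 [-0.59682923  0.01900336 -0.80214321]] [ -14.27692996 -383.8543785  1359.93707203]
top 436.2358798350651 321.0287696058606 190.75551471971156 [[-0.00564903 -0.99994841  0.00844208]
 [-0.98271803  0.00398927 -0.18506584]
 [ 0.18502261 -0.00934162 -0.98268986]] [ -25.97161073  510.1
[... 327 characters left out ...]
([561, 37, 0], 0.8)]
filter top [([501, 42, 37], 0.72), ([480, -116, -2], 0.69), ([513, 178, -2], 0.59)]
filter scene [([479, -116, -4], 0.7), ([508, 181, 3], 0.61), ([509, 33, 37], 0.56)]
recess top [([602, 45, 32], 0.56)]
recess scene [([599, 48, 26], 0.88)]
keeper_pivot top [([584, 101, 40], 0.64)]
keeper_pivot scene [([587, 97, 38], 0.52)]
keeper_post top [([641, 100, 72], 0.43)]
keeper_post scene [([635, 98, 73], 0.71), ([564, 36, 0], 0.18)]
eyepiece top [([468, -363, 1], 0.47)]
eyepiece scene [([467, -364, 3], 0.82)]
carton top [([477, 348, -3], 0.84)]
carton scene [([480, 347, 3], 0.83)]
canister top [([618, 358, 3], 0.74), ([500, 39, 38], 0.26)]
canister scene [([618, 355, 4], 0.83)]
```

View pics/top0.png

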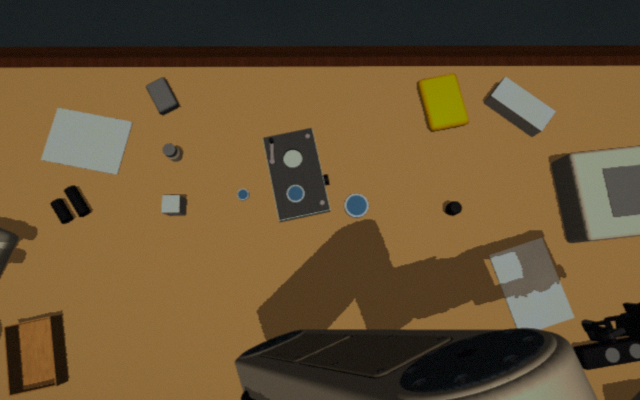

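View pics/scene0.png

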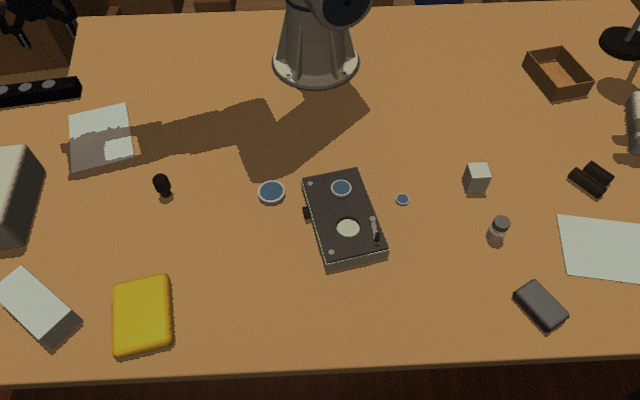

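```bash
python3 - <<'E'
import cv2
i=cv2.imread("pics/top0.png"); c=cv2.resize(i[120:320,200:400],(800,800),interpolation=cv2.INTER_CUBIC)[:600]
cv2.imwrite("pics/topcrop.png",c)
E
```

```text
(no output)
```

View pics/topcrop.png

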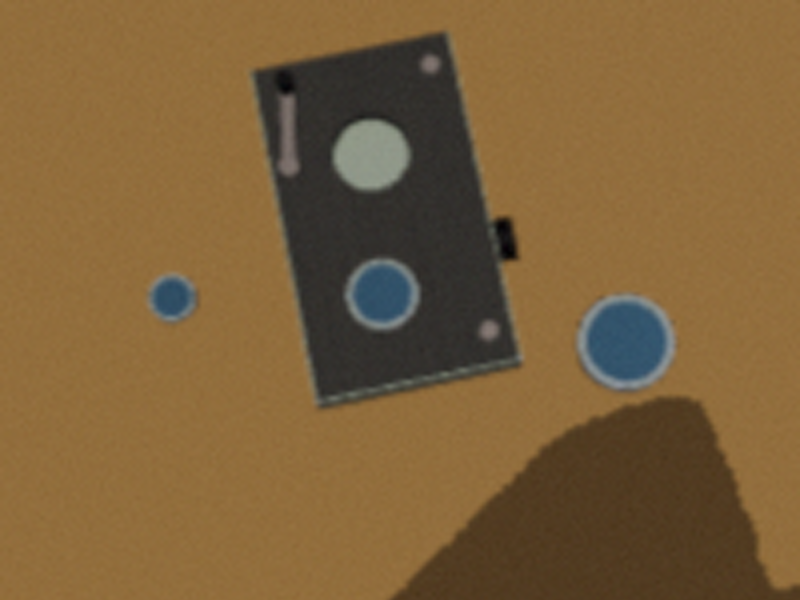

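Three things look like the filter in the top view: the small one at (243,195), the middle one on the deck at (296,194) and the large one at (357,206). The middle-sized one on the deck fits the description, and the enlarged crop confirms it. Next I measure more precisely.

```bash
cat > h.py <<'E'
import numpy as np, cv2
from rig import r, grab_frame, spotter
def ray(f,u,v,z):
    d=f["R"].T@np.array([(u-f["cx"])/f["fx"],(v-f["cy"])/f["fy"],1]); o=-f["R"].T@f["t"]
    return o+d*(z-o[2])/d[2]
def proj(f,X):
    c=f["R"]@np.asarray(X,float)+f["t"]; return np.array([f["fx"]*c[0]/c[2]+f["cx"],f["fy"]*c[1]/c[2]+f["cy"]])
def blob(mask,near):
    n,l,s,c=cv2.connectedComponentsWithStats(mask.astype(np.uint8))
    k=[i for i in range(1,n) if s[i,4]>15]; k=min(k,key=lambda i:np.hypot(*(c[i]-near)))
    return c[k],s[k,4]
E
python3 - <<'E'
from h import *
base={}
for n,z0 in (("top",0),("scene",0)):
    f=grab_frame(n); im=f["img"].astype(int); R,G,B=im[...,0],im[...,1],im[...,2]
    ng={"top":((296,194),(292,158)),"scene":((341,188),(348,228))}[n]
    c,a=blob((B>R+20),ng[0]); print(n,"filter",c,a,ray(f,*c,50))
    c,a=blob((G>110)&(abs(R-G)<40),ng[1]); print(n,"recess(floor/mouth)",c,a,ray(f,*c,30),ray(f,*c,40))
    # deck dark mask filled -> minAreaRect in world
    m=((im.max(2)<90)&(R-B<25)).astype(np.uint8)
    m=cv2.morphologyEx(m,cv2.MORPH_CLOSE,np.ones((5,5)))
    nn,l,s,cc=cv2.connectedComponentsWithStats(m)
    k=l[ng[0][1]-18,ng[0][0]] if n=="top" else l[210,325]
    ct=max(cv2.findContours((l==k).astype(np.uint8),0,1)[0],key=len)[:,0]
    print(s[k])
    w=np.array([ray(f,*p,40)[:2] for p in ct],np.float32)
    print(cv2.minAreaRect(w))
E
```

```text
top filter [295.12429379 192.93785311] 177 [504.2147343   36.95005041  50.        ]
top recess(floor/mouth) [292.41295547 158.20242915] 247 [600.01183058  45.52670526  30.        ] [597.34299144  44.94951855  40.        ]
[ 264  129   66   93 3801]
((557.5791015625, 30.047409057617188), (223.73031616210938, 141.87515258789062), 11.900589942932129)
scene filter [340.68484848 187.19393939] 165 [503.12126914  37.92174569  50.        ]
scene recess(floor/mouth) [347.72327044 227.47484277] 318 [595.38643173  46.8056759   30.        ] [601.69297893  45.91482067  40.        ]
[ 302  168   87  104 5378]
((571.3414916992188, 31.05512237548828), (239.6388397216797, 146.7941436767578), 11.70224380493164)
```

Call:
apply_moves --motion "-0.294 0.442 -0.497 0 0.086;-0.294 0.442 -0.497 0 0.086;-0.294 0.442 -0.497 0 0.086;-0.294 0.442 -0.497 0 0.086;-0.294 0.442 -0.497 0 0.086;-0.294 0.442 -0.497 0 0.086;-0.294 0.442 -0.497 0 0.086;-0.294 0.442 -0.497 0 0.086;-0.294 0.442 -0.497 0 0.086;-0.294 0.442 -0.497 0 0.086;-0.294 0.442 -0.497 0 0.086;-0.294 0.442 -0.497 0 0.086;-0.294 0.442 -0.497 0 0.086;-0.294 0.442 -0.497 0 0.086;-0.294 0.442 -0.497 0.15 0.086;-0.294 0.442 -0.497 0.15 0.086;-0.294 0.442 -0.497 0.15 0.086;-0.294 0.442 -0.497 0.15 0.086;-0.294 0.442 -0.497 0.15 0.086;-0.294 0.442 -0.497 0.15 0.086" --squeeze 20

```text
clock: 2.72
eef_pos: [458.3, 34.2, 252.9]
tcp_rot: [-3.142, 0.005, 0.087]
contact_force: [-0.4, 0.4, -0.2]
opening: 0.354
```

```bash
python3 - <<'E'
from h import *
s=r.sense();print(s["clock"],s["eef_pos"],s["tcp_rot"],s["contact_force"],s["opening"])
for n in ("wrist","scene","top"):
    f=grab_frame(n); cv2.imwrite(f"pics/{n}1.png",f["img"][:,:,::-1])
    for P in ((503.7,37.4,50),(598.5,45.5,40)): print(n,proj(f,P))
    print([( [round(x) for x in d["point"]],round(d["conf"],2)) for d in spotter.place_of("filter",n)])
E
```

```text
2.7167 [458.29154614  34.16981551 252.9298145 ] [-3.14158183  0.00489375  0.08672337] [-0.41761519  0.35123194 -0.21522673] 0.35423933047377
wrist [322.92362656 163.59559089]
wrist [323.80865799 -38.16276803]
[([475, -122, 2], 0.89), ([506, 38, 39], 0.86), ([515, 178, -2], 0.75)]
scene [340.4661071  187.41307455]
scene [347.40340169 226.19097725]
[([506, 36, 40], 0.84), ([510, 177, 0], 0.42)]
top [294.94472942 193.13930484]
top [292.20278016 157.76944419]
[([479, -116, 0], 0.7)]
```

View pics/wrist1.png

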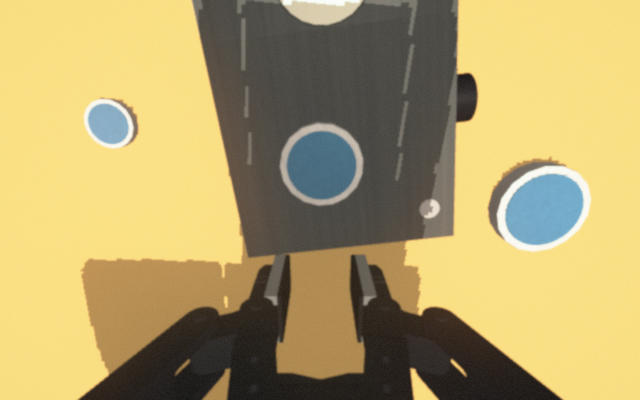

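View pics/scene1.png

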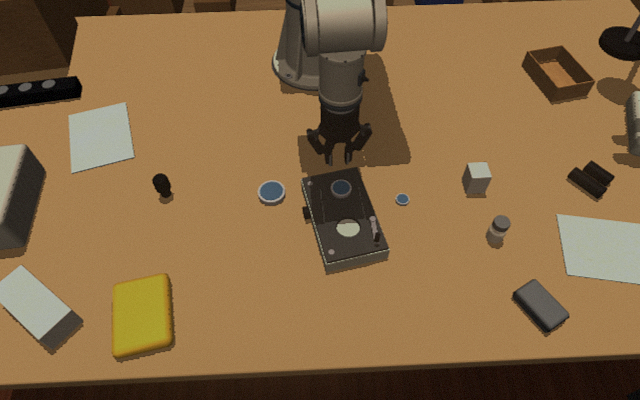

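The wrist picture shows the filter at (321,165), where I predicted (323,164). The pads' tips are near (283,257) and (358,257), symmetric about it. Next: fingertip depth.

```bash
python3 - <<'E'
from h import *
from scipy.spatial.transform import Rotation as Ro
s=r.sense(); M=Ro.from_euler("xyz",s["tcp_rot"]).as_matrix()
f=grab_frame("wrist")
for d in (158,162,166,170,173):
  for x in (11,-11):
    print(d,x,[proj(f,s["eef_pos"]+M@np.array([x,y,d])).round(0).tolist() for y in (-15,15)])
im=f["img"][235:345,230:410,::-1]; cv2.imwrite("pics/w1c.png",cv2.resize(im,None,fx=4.4,fy=4.4,interpolation=2))
E
```

```text
158 11 [[289.0, 262.0], [355.0, 262.0]]
158 -11 [[290.0, 304.0], [354.0, 304.0]]
162 11 [[289.0, 258.0], [354.0, 258.0]]
162 -11 [[291.0, 298.0], [353.0, 298.0]]
166 11 [[290.0, 254.0], [354.0, 254.0]]
166 -11 [[291.0, 294.0], [352.0, 294.0]]
170 11 [[291.0, 250.0], [353.0, 250.0]]
170 -11 [[292.0, 289.0], [351.0, 289.0]]
173 11 [[291.0, 247.0], [352.0, 247.0]]
173 -11 [[293.0, 286.0], [351.0, 286.0]]
```

View pics/w1c.png

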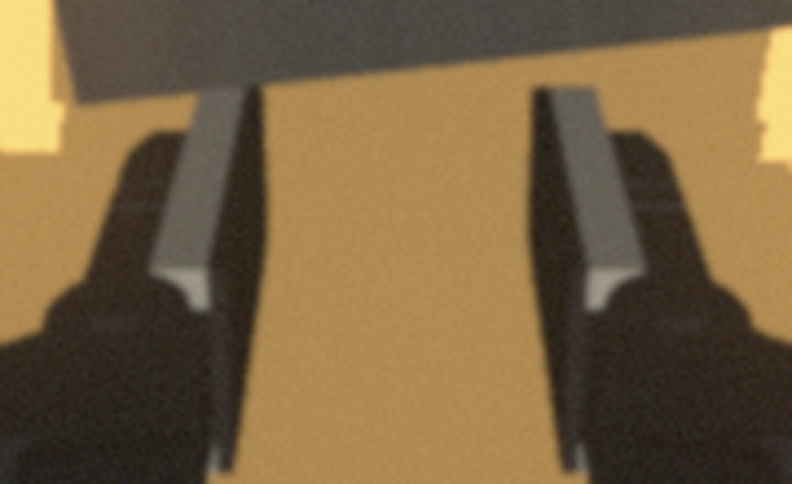

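Call:
apply_moves --motion "-0.294 0 0 0.02 0;-0.294 0 0 0.03 0;-0.294 0 0 0.037 0;-0.294 0 0 0.04 0;-0.294 0 0 0.04 0;-0.294 0 0 0.04 0"

```text
clock: 3.57
eef_pos: [459.0, 33.5, 214.8]
tcp_rot: [-3.142, 0.0, 0.085]
contact_force: [0.4, -0.1, 0.2]
opening: 0.354
```

```bash
python3 - <<'E'
from h import *
s=r.sense();print(s["clock"],s["eef_pos"],s["tcp_rot"],s["contact_force"],s["opening"])
f=grab_frame("wrist"); cv2.imwrite("pics/w2.png",f["img"][:,:,::-1])
E
```

```text
3.5667 [459.03130779  33.48692136 214.79769646] [-3.14158450e+00  2.38444546e-04  8.45868102e-02] [ 0.35784997 -0.08437414  0.19512616] 0.35419493521142115
```

View pics/w2.png

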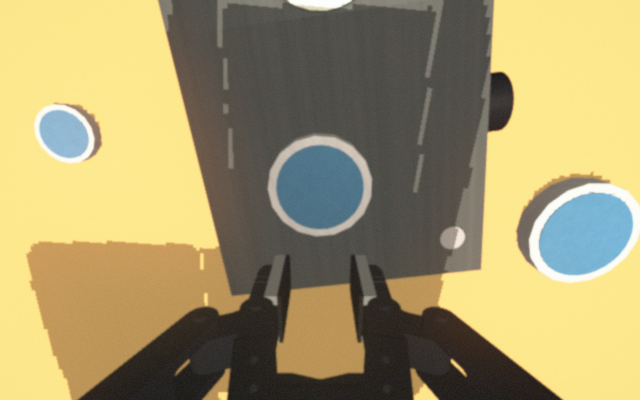

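Filter (320,186) is centred on the gap between the pads (midline 320). Next I feel for the deck slowly.

Call:
apply_moves --motion "-0.294 0 0 0.002 0;-0.294 0 0 0.003 0;-0.294 0 0 0.004 0;-0.294 0 0 0.004 0;-0.294 0 0 0.004 0"

```text
clock: 4.03
eef_pos: [459.3, 33.6, 212.8]
tcp_rot: [3.142, -0.001, 0.085]
contact_force: [-7.5, -0.8, 34.8]
opening: 0.354
```

Call:
apply_moves --motion "-0.294 0 0 0.001 0;-0.294 0 0 0.002 0;-0.294 0 0 0.002 0;-0.294 0 0 0.002 0"

```text
clock: 4.37
eef_pos: [459.4, 33.6, 212.6]
tcp_rot: [3.142, -0.001, 0.085]
contact_force: [-17.3, -2.5, 70.5]
opening: 0.351
```

Deck contact is at TCP z ≈ 213, so the tips are 173 mm ahead of the TCP. I raise to 3.5 mm clearance.

Call:
apply_moves --motion "-0.294 0 0 -0.008 0;-0.294 0 0 -0.008 0;-0.294 0 0 -0.008 0;-0.294 0 0 -0.008 0"

```text
clock: 4.7
eef_pos: [458.9, 33.5, 216.6]
tcp_rot: [-3.142, -0.0, 0.085]
contact_force: [-0.3, -0.2, -0.2]
opening: 0.348
```

Call:
apply_moves --motion "-0.294 0.006 0 0 0;-0.294 0.011 0 0 0;-0.294 0.016 0 0 0;-0.294 0.020 0 0 0;-0.294 0.024 0 0 0;-0.294 0.028 0 0 0;-0.294 0.032 0 0 0;-0.294 0.036 0 0 0;-0.294 0.040 0 0 0;-0.294 0.044 0 0 0;-0.294 0.048 0 0 0;-0.294 0.052 0 0 0;-0.294 0.056 0 0 0;-0.294 0.060 0 0 0;-0.294 0.064 0 0 0;-0.294 0.068 0 0 0;-0.294 0.072 0 0 0;-0.294 0.075 0 0 0;-0.294 0.075 0 0 0;-0.294 0.075 0 0 0"

```text
clock: 6.37
eef_pos: [533.7, 39.9, 216.6]
tcp_rot: [-3.142, 0.0, 0.085]
contact_force: [0.3, -1.0, 0.1]
opening: 0.351
```

```bash
python3 - <<'E'
from h import *
s=r.sense();print(s["clock"],s["eef_pos"],s["tcp_rot"],s["contact_force"],s["opening"])
f=grab_frame("wrist"); cv2.imwrite("pics/w3.png",f["img"][:,:,::-1])
E
```

```text
6.3667 [533.73731376  39.86962691 216.62968578] [-3.14157720e+00  8.46626565e-05  8.46052053e-02] [ 0.29248369 -0.99503022  0.0597561 ] 0.35136476304171255
```

View pics/w3.png

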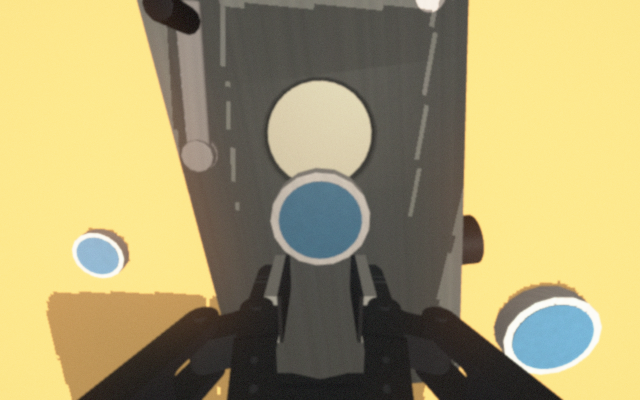

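The filter, at (321,217), sits in the V of the pads and is in line with the recess at (320,132). I keep pushing, slowly.

Call:
apply_moves --motion "-0.294 0.003 0 0 0;-0.294 0.006 0 0 0;-0.294 0.009 0 0 0;-0.294 0.012 0 0 0;-0.294 0.015 0 0 0;-0.294 0.018 0 0 0;-0.294 0.021 0 0 0;-0.294 0.024 0 0 0;-0.294 0.027 0 0 0;-0.294 0.030 0 0 0;-0.294 0.032 0 0 0;-0.294 0.034 0 0 0;-0.294 0.036 0 0 0;-0.294 0.036 0 0 0;-0.294 0.036 0 0 0"

```text
clock: 7.67
eef_pos: [569.6, 42.9, 216.7]
tcp_rot: [3.142, 0.0, 0.085]
contact_force: [-0.1, 0.7, 0.1]
opening: 0.353
```

```bash
python3 - <<'E'
from h import *
s=r.sense();print(s["clock"],s["eef_pos"],s["tcp_rot"],s["contact_force"],s["opening"])
f=grab_frame("wrist"); cv2.imwrite("pics/w4.png",f["img"][:,:,::-1])
E
```

```text
7.6667 [569.59645634  42.91263802 216.66089505] [3.14157967e+00 1.32056498e-07 8.46504003e-02] [-0.08531787  0.67876742  0.06993326] 0.35295983049102736
```

View pics/w4.png

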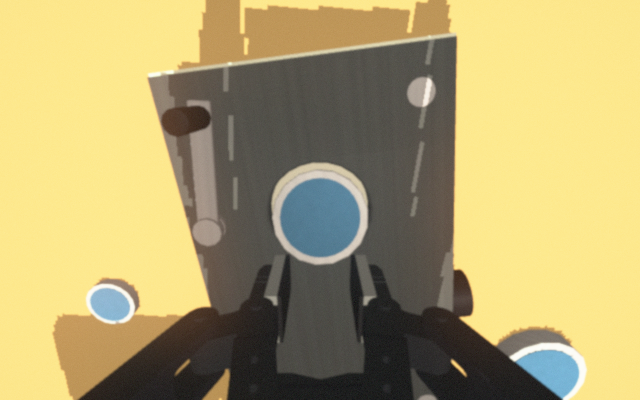

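The filter is at (320,217) with a thin white sliver of floor ahead of it, so it is still some mm short. I push a few mm more.

Call:
apply_moves --motion "-0.294 0.001 0 0 0;-0.294 0.002 0 0 0;-0.294 0.003 0 0 0;-0.294 0.004 0 0 0;-0.294 0.004 0 0 0"

```text
clock: 8.13
eef_pos: [573.8, 43.2, 216.7]
tcp_rot: [-3.142, -0.0, 0.085]
contact_force: [-0.9, 0.3, 0.7]
opening: 0.352
```

```bash
python3 - <<'E'
from h import *
s=r.sense();print(s["clock"],s["eef_pos"],s["contact_force"],s["opening"])
f=grab_frame("wrist"); cv2.imwrite("pics/w5.png",f["img"][:,:,::-1])
E
```

```text
8.1333 [573.76634176  43.23830371 216.73558308] [-0.87726925  0.29180719  0.72734055] 0.35197272206648267
```

View pics/w5.png

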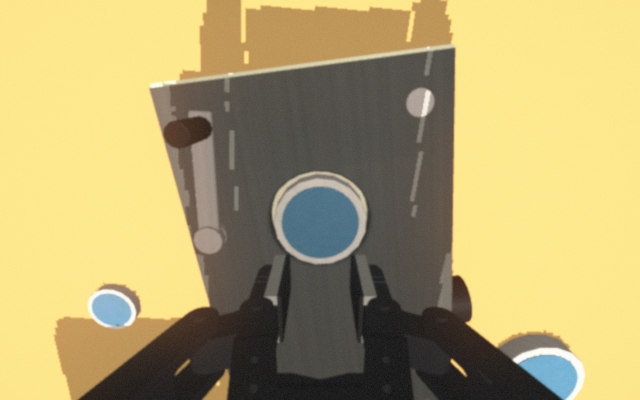

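Call:
apply_moves --motion "-0.294 0.001 0 0 0;-0.294 0.002 0 0 0;-0.294 0.002 0 0 0;-0.294 -0.010 0 0 0;-0.294 -0.03 0 0 0;-0.294 -0.03 0 0 0;-0.294 -0.03 0 0 0"

```text
clock: 8.77
eef_pos: [543.1, 40.7, 216.7]
tcp_rot: [-3.142, 0.001, 0.085]
contact_force: [-0.4, -0.2, 0.1]
opening: 0.352
```

```bash
python3 - <<'E'
from h import *
s=r.sense();print(s["clock"],s["eef_pos"],s["contact_force"],s["opening"])
f=grab_frame("wrist"); cv2.imwrite("pics/w6.png",cv2.resize(f["img"][60:260,200:440,::-1],None,fx=3,fy=3,interpolation=2))
f=grab_frame("scene"); cv2.imwrite("pics/s6.png",cv2.resize(f["img"][150:280,280:410,::-1],None,fx=4.6,fy=4.6,interpolation=2))
E
```

```text
8.7667 [543.10903231  40.67842431 216.69702001] [-0.37149351 -0.20064769  0.0976512 ] 0.35234612657235315
```

View pics/w6.png

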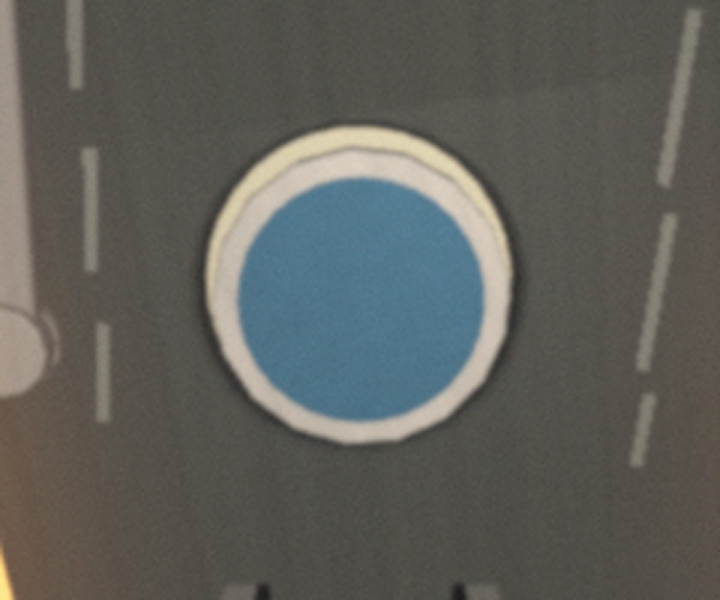

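View pics/s6.png

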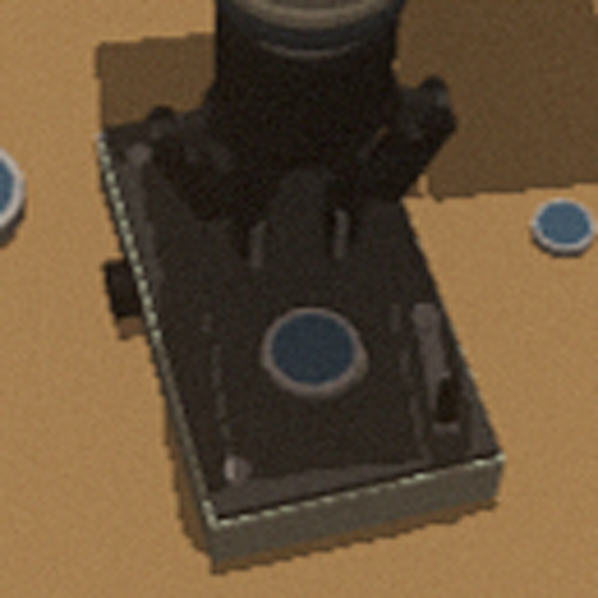

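```bash
python3 - <<'E'
from h import *
f=grab_frame("wrist"); im=f["img"].astype(int); R,G,B=im[...,0],im[...,1],im[...,2]
s=r.sense()
m=(B>R+25).astype(np.uint8); n,l,st,c=cv2.connectedComponentsWithStats(m); k=l[155,320]; 
ct=max(cv2.findContours((l==k).astype(np.uint8),0,1)[0],key=len)
print("blue ellipse",cv2.fitEllipse(ct), st[k])
# light region incl. ring and floor
m=((im.mean(2)>118)|(l==k)).astype(np.uint8); n,l2,st,c=cv2.connectedComponentsWithStats(m); k2=l2[155,320]
ct=max(cv2.findContours((l2==k2).astype(np.uint8),0,1)[0],key=len)[:,0]
for z in (40,45,50):
    w=np.array([ray(f,*p,z)[:2] for p in ct],np.float32); print(z,"union circle",cv2.minEnclosingCircle(w))
    w=np.array([ray(f,*p,z)[:2] for p in max(cv2.findContours((l==k).astype(np.uint8),0,1)[0],key=len)[:,0]],np.float32); print(z,"blue",cv2.fitEllipse(w))
E
```

```text
blue ellipse ((319.86248779296875, 162.85455322265625), (78.9605941772461, 80.21741485595703), 86.16632843017578) [ 280  123   81   80 5088]
40 union circle ((597.6428833007812, 46.384864807128906), 24.47991371154785)
40 blue ((595.9139404296875, 46.08154296875), (37.07465362548828, 37.183990478515625), 30.85065269470215)
45 union circle ((598.6484375, 46.46804428100586), 23.644975662231445)
45 blue ((596.9784545898438, 46.175052642822266), (35.810150146484375, 35.91575622558594), 30.85394287109375)
50 union circle ((599.6536254882812, 46.55179977416992), 22.809879302978516)
50 blue ((598.04296875, 46.2685661315918), (34.54564666748047, 34.64752197265625), 30.851125717163086)
```

```bash
python3 - <<'E'
from h import *
f=grab_frame("wrist"); s=r.sense()
d=np.array([459.03,33.49,214.8])-s["eef_pos"]; f["t"]=f["t"]-f["R"]@d
im=cv2.imread("pics/w2.png")[:,:,::-1].astype(int); R,B=im[...,0],im[...,2]
m=(B>R+25).astype(np.uint8); n,l,st,c=cv2.connectedComponentsWithStats(m); k=l[186,320]
w=np.array([ray(f,*p,50)[:2] for p in max(cv2.findContours((l==k).astype(np.uint8),0,1)[0],key=len)[:,0]],np.float32); print("blue",cv2.fitEllipse(w))
E
```

```text
blue ((502.516845703125, 38.27565383911133), (37.19710159301758, 37.24689865112305), 36.8154182434082)
```

The blue glass measures 37.2 mm across on the deck. It now measures 37.1 mm when I assume its top is at z=40, and it looks circular. So the filter is seated flat, about 2 mm off centre at most. Next is the keeper: I raise and move over the post.

Call:
apply_moves --motion "-0.294 0 0 -0.04 0;-0.294 0 0 -0.07 0;-0.294 0.03 -0.02 -0.07 0.04;-0.294 0.06 -0.03 -0.07 0.08;-0.294 0.09 -0.045 -0.07 0.12;-0.294 0.1 -0.05 -0.07 0.16;-0.294 0.1 -0.05 -0.07 0.2;-0.294 0.1 -0.05 -0.07 0.245;-0.294 0.1 -0.05 -0.07 0.245;-0.294 0.1 -0.05 -0.07 0.245;-0.294 0.1 -0.05 -0.07 0.245"

```text
clock: 9.88
eef_pos: [639.2, 98.9, 286.7]
tcp_rot: [-3.141, -0.0, -0.681]
contact_force: [-0.5, 0.7, -0.1]
opening: 0.352
```

```bash
python3 - <<'E'
from h import *
s=r.sense();print(s["clock"],s["eef_pos"],s["tcp_rot"],s["contact_force"],s["opening"])
f=grab_frame("wrist"); cv2.imwrite("pics/w7.png",f["img"][:,:,::-1])
g=grab_frame("scene"); cv2.imwrite("pics/s7.png",cv2.resize(g["img"][150:280,280:410,::-1],None,fx=4.6,fy=4.6,interpolation=2))
print(proj(f,(638,99,71)),proj(g,(638,99,71)),proj(f,(587,98,49)))
for q in ("keeper_post","keeper_pivot","filter","recess"):
  for n in ("wrist","scene","top"):
    print(q,n,[( [round(x) for x in d["point"]],round(d["conf"],2)) for d in spotter.place_of(q,n)])
E
```

```text
9.8833 [639.18639117  98.93845855 286.70905484] [-3.14147161e+00 -1.20444049e-04 -6.81328363e-01] [-0.51668535  0.72593368 -0.10700704] 0.35224898775962243
[320.12443015 233.18120777] [376.43130339 233.41617119] [364.7790242 269.3318072]
keeper_post wrist [([641, 100, 76], 0.89)]
keeper_post scene []
keeper_post top [([641, 96, 72], 0.4)]
keeper_pivot wrist [([588, 96, 39], 0.72)]
keeper_pivot scene [([592, 100, 36], 0.69)]
keeper_pivot top [([587, 99, 40], 0.42)]
filter wrist [([595, 42, 28], 0.93), ([515, 178, -1], 0.77)]
filter scene [([602, 42, 27], 0.77), ([481, -120, -2], 0.64)]
filter top [([479, -116, 0], 0.7)]
recess wrist []
recess scene [([600, 51, 28], 0.83)]
recess top [([600, 43, 32], 0.69)]
```

View pics/w7.png

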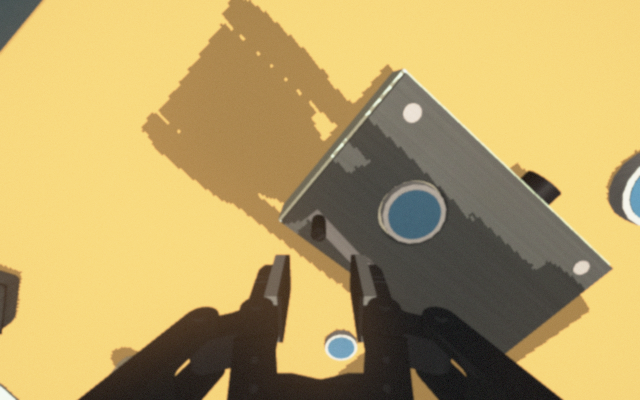

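View pics/s7.png

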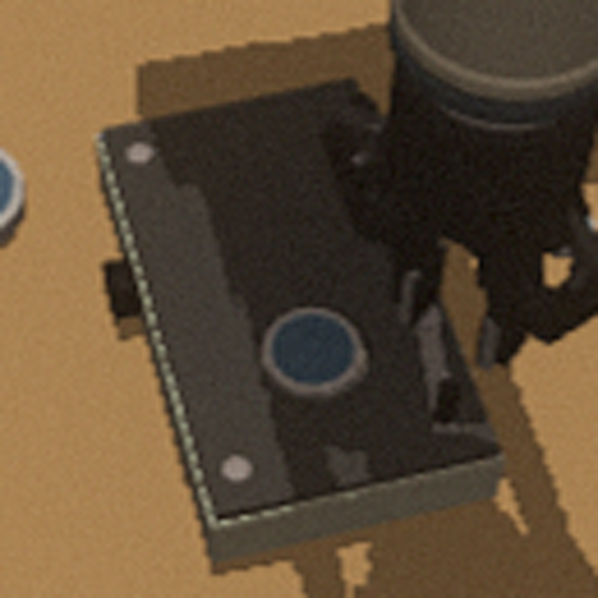

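```bash
python3 - <<'E'
from h import *
f=grab_frame("wrist"); cv2.imwrite("pics/w7c.png",cv2.resize(f["img"][190:290,270:400,::-1],None,fx=6,fy=6,interpolation=2))
for p in ((319,234),(319,236),(319,238)): print(ray(f,*p,71))
E
```

```text
[637.86941375  99.97144603  71.        ]
[636.79739368 100.8474371   71.        ]
[635.72056211 101.72735985  71.        ]
```

View pics/w7c.png

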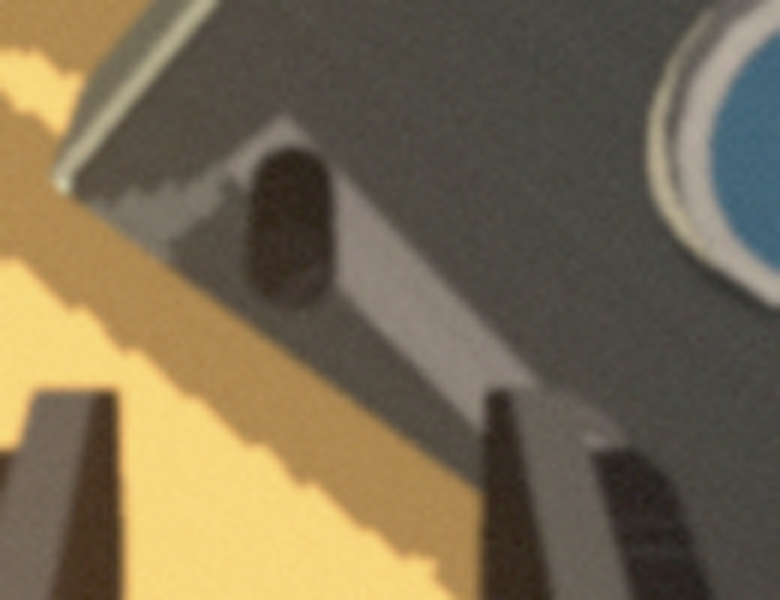

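The post's top is at wrist pixel (318,235), which gives (637.5,100), 50.5 mm from the pivot against the 52 mm listed. The post lies between the pads, so I lower around it.

Call:
apply_moves --motion "-0.294 0 0 0.02 0;-0.294 0 0 0.04 0;-0.294 0 0 0.055 0;-0.294 0 0 0.06 0;-0.294 0 0 0.06 0;-0.294 0 0 0.06 0"

```text
clock: 11.13
eef_pos: [639.3, 99.0, 227.0]
tcp_rot: [-3.141, -0.0, -0.685]
contact_force: [0.9, 1.1, 0.5]
opening: 0.354
```

```bash
python3 - <<'E'
from h import *
s=r.sense();print(s["clock"],s["eef_pos"],s["tcp_rot"],s["contact_force"],s["opening"])
f=grab_frame("wrist"); cv2.imwrite("pics/w8.png",f["img"][:,:,::-1])
E
```

```text
11.1333 [639.28655825  99.02162686 227.0269357 ] [-3.14147114e+00 -5.07073226e-05 -6.85104520e-01] [0.90374733 1.14679821 0.50298485] 0.3538996809529865
```

View pics/w8.png

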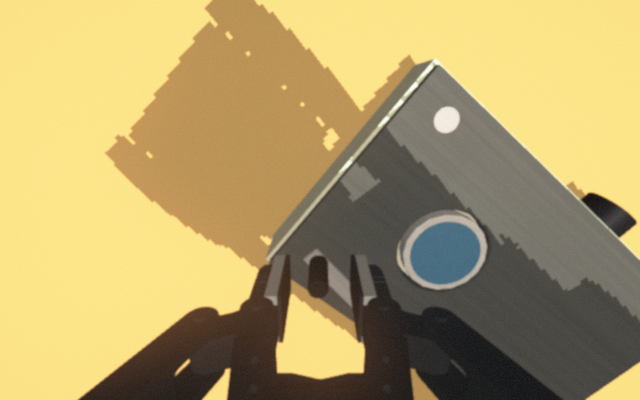

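The post stands between the pads at (318,278). Now I swing it along the arc.

Call:
apply_moves --motion "-0.294 0 0.005 0 0;-0.294 0 0.0105 0 0;-0.294 0.003 0.015 0 0;-0.294 0.006 0.019 0 0;-0.294 0.008 0.024 0 0;-0.294 0.010 0.029 0 0;-0.294 0.011 0.034 0 0;-0.294 0.0115 0.039 0 0;-0.294 0.0115 0.044 0 0;-0.294 0.0115 0.0495 0 0;-0.294 0.0105 0.0545 0 0;-0.294 0.009 0.0595 0 0;-0.294 0.007 0.0645 0 0;-0.294 0.005 0.069 0 0;-0.294 0.003 0.0725 0 0;-0.294 0 0.076 0 0;-0.294 0 0.076 0 0;-0.294 0 0.076 0 0"

```text
clock: 12.68
eef_pos: [590.7, 40.2, 226.8]
tcp_rot: [3.141, 0.0, -0.685]
contact_force: [-0.6, 0.8, -1.0]
opening: 0.354
```

```bash
python3 - <<'E'
from h import *
s=r.sense();print(s["clock"],s["eef_pos"],s["tcp_rot"],s["contact_force"],s["opening"])
f=grab_frame("wrist"); cv2.imwrite("pics/w9.png",f["img"][:,:,::-1])
E
```

```text
12.6833 [590.73250834  40.18581577 226.78318953] [ 3.14138586e+00  2.36301759e-04 -6.84975364e-01] [-0.58772156  0.79781866 -0.96075002] 0.3535478795045623
```

View pics/w9.png

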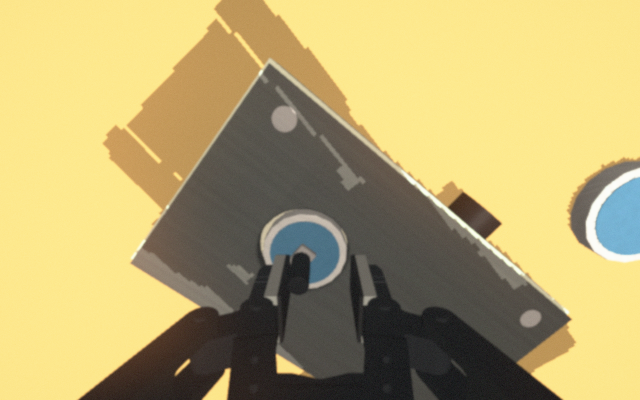

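The post, at (300,275), is over the filter's middle. I press on gently until the stop pushes back.

Call:
apply_moves --motion "-0.294 -0.0005 0.001 0 0;-0.294 -0.001 0.002 0 0;-0.294 -0.001 0.003 0 0;-0.294 -0.001 0.003 0 0;-0.294 -0.001 0.003 0 0"

```text
clock: 13.15
eef_pos: [589.6, 39.5, 226.9]
tcp_rot: [-3.138, -0.002, -0.685]
contact_force: [6.7, 7.8, -5.0]
opening: 0.361
```

Call:
apply_moves --motion "-0.294 -0.0005 0.001 0 0;-0.294 -0.001 0.002 0 0;-0.294 -0.001 0.002 0 0;-0.294 -0.001 0.002 0 0"

```text
clock: 13.48
eef_pos: [588.7, 39.1, 227.0]
tcp_rot: [-3.135, -0.004, -0.686]
contact_force: [13.8, 12.7, -10.7]
opening: 0.353
```

It is at the stop (about 19 N). I back off to centre, then lift clear.

Call:
apply_moves --motion "-0.294 0 -0.006 0 0;-0.294 0 -0.013 0 0;-0.294 0 -0.013 0 0;-0.294 0 -0.013 -0.03 0;-0.294 0 -0.013 -0.07 0;-0.294 0 -0.013 -0.11 0;-0.294 0 -0.013 -0.12 0;-0.294 0 -0.013 -0.12 0;-0.294 -0.04 -0.013 -0.12 0;-0.294 -0.06 -0.013 -0.12 0;-0.294 -0.06 -0.013 -0.12 0;-0.294 -0.06 -0.013 -0.12 0"

```text
clock: 14.48
eef_pos: [547.0, 85.8, 345.5]
tcp_rot: [3.14, 0.001, -0.684]
contact_force: [0.1, 0.4, -0.4]
opening: 0.351
```

```bash
python3 - <<'E'
from h import *
s=r.sense();print(s["clock"],s["eef_pos"],s["tcp_rot"],s["contact_force"],s["opening"])
f=grab_frame("wrist"); cv2.imwrite("pics/w10.png",cv2.resize(f["img"][80:280,180:440,::-1],None,fx=3,fy=3,interpolation=2))
g=grab_frame("scene"); cv2.imwrite("pics/s10.png",cv2.resize(g["img"][150:280,280:410,::-1],None,fx=4.6,fy=4.6,interpolation=2))
for q in ("keeper_post","keeper_pivot","filter","eyepiece","carton","canister"):
  for n in ("wrist","scene"):
    print(q,n,[( [round(x) for x in d["point"]],round(d["conf"],2)) for d in spotter.place_of(q,n)])
E
```

```text
14.4833 [546.96421233  85.84976789 345.48081137] [ 3.13976348e+00  1.29562192e-03 -6.83593536e-01] [ 0.06581567  0.39061289 -0.40298509] 0.35082525648361246
keeper_post wrist [([601, 46, 74], 0.71), ([599, 46, 28], 0.2)]
keeper_post scene [([599, 47, 72], 0.76)]
keeper_pivot wrist [([586, 96, 38], 0.69)]
keeper_pivot scene [([600, 46, 71], 0.7), ([589, 96, 38], 0.5)]
filter wrist [([512, 178, -2], 0.82), ([600, 42, 27], 0.71), ([476, -121, -1], 0.63)]
filter scene [([476, -115, -3], 0.76), ([511, 180, 1], 0.71), ([601, 42, 30], 0.53)]
eyepiece wrist []
eyepiece scene [([467, -360, 2], 0.73), ([478, 349, 0], 0.69)]
carton wrist [([480, 349, 2], 0.5)]
carton scene [([479, 346, 0], 0.6)]
canister wrist [([620, 358, -5], 0.88)]
canister scene [([618, 355, 0], 0.62)]
```

View pics/w10.png

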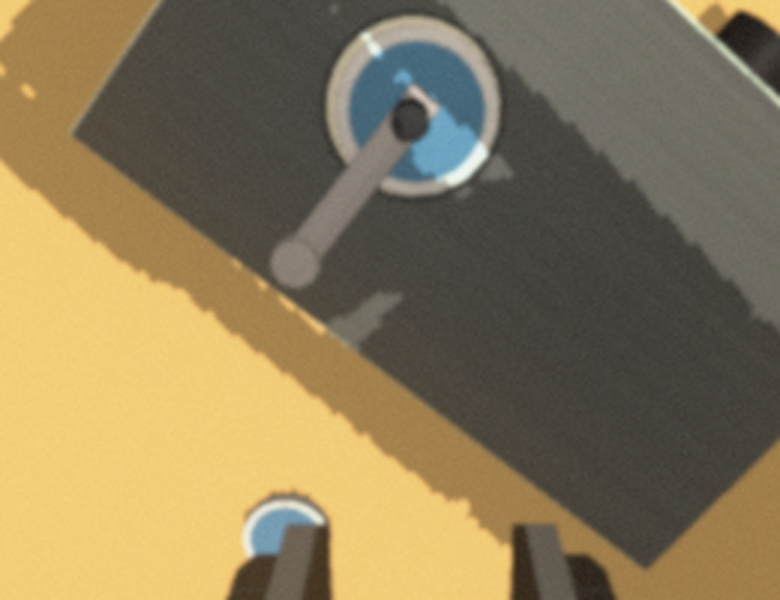

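View pics/s10.png

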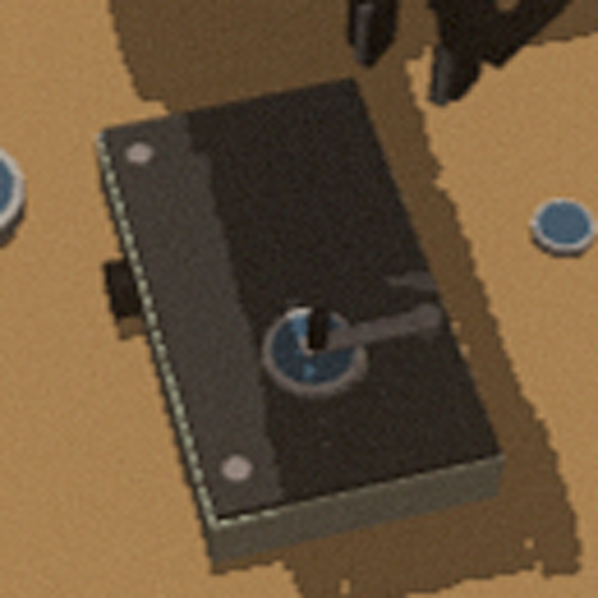

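The filter looks seated with the arm across it. I check the closing angle more precisely before handing in.

```bash
python3 - <<'E'
from h import *
f=grab_frame("wrist"); cv2.imwrite("pics/w11.png",cv2.resize(f["img"][75:185,260:360,::-1],None,fx=5.4,fy=5.4,interpolation=2))
w=lambda p,z: ray(f,180+p[0]/3,80+p[1]/3,z)[:2]
piv=w((295,263),49); post=w((410,120),71); c1=w((72,133),40); c2=w((645,567),40); c3=w((160,0),40)
print(piv,post,np.hypot(*(post-piv)))
ang=lambda d:np.arctan2(d[1],d[0])
print("arm",ang(post-piv),"long edge yaw",ang(c1-c2),"short",ang(c3-c1), "joint",ang(post-piv)-ang(c1-c2)+np.pi/2, np.hypot(*(c1-c2)))
im=f["img"].astype(int);
E
```

```text
[587.53515689  98.03571698] [598.49854672  46.70662811] 52.48686769968414
arm -1.3603680775986282 long edge yaw 0.20624715428406265 short -1.3573338194109736 joint 0.004181094912205641 219.7002763937726
```

View pics/w11.png

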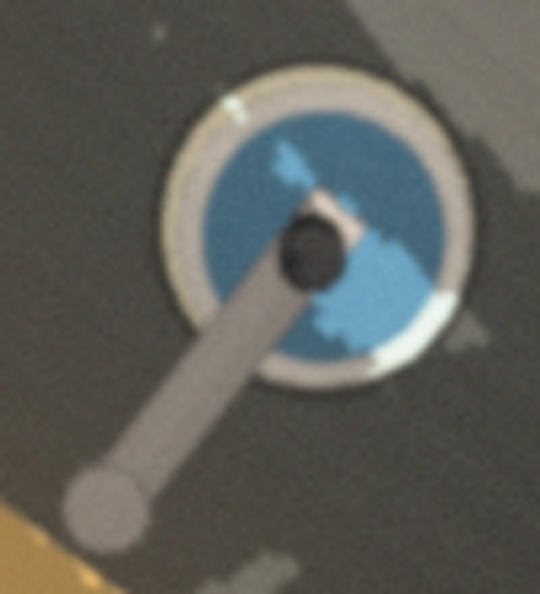

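The keeper joint measures about 0.004 rad, so it is closed. The filter lies flush and the arm is clear, so I hand in.

```bash
python3 - <<'E'
from rig import r
print(r.sign_off())
E
```

```text
the job is handed in; nothing more can be done
None
```

The filter is in the recess with the keeper closed across it, and I handed the job in at about 15 s of the 48 s allowed; no verdict is reported. I slid the middle-sized filter along the deck in the V of two slightly open fingertips until it dropped in. Then I straddled the keeper's post, pushed it round to its stop, backed off and lifted clear.

**Last checks:**
- **Filter:** it lies flat and flush. Assuming its top is at deck height, the blue glass measures 37.1 mm, against 37.2 mm on the deck. Before closing, its centre was about 2 mm from the recess centre, inside the 4 mm limit.
- **Keeper:** the joint measures about 0.004 rad from the wrist picture. A rougher estimate from the detected points gave about 0.05 rad; both are under 0.12.
- **Bystanders:** the eyepiece, carton and canister were found where they started, within a few mm of network noise.
- **Robot:** contact force was near zero after moving clear.

**Disagreement:** the picture put the fingertips about 165 mm ahead of the TCP, but feeling for the deck showed the listed 173 mm. That probe pressed the fingertips on the deck with up to about 73 N, below the 120 N wrist limit.

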